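# Slide the grid plate home in the counting board and latch it

## Robot

A 7-joint arm with a two-finger parallel gripper is mounted at the origin on a cart in front of the work surface, level with it; the furniture and walls round the work are solid. World frame = base frame: x ahead of the robot, y to its left, z up, the work surface at z = 0. Lengths are in m, angles in rad, forces in N, time in s.
With the tool pointing down it reaches from about 0.4 to 0.9 m from the base axis. Payload 5.5 kg.
Tool frame: the origin (TCP) lies at the very end of the fingers, on their centre line; the grasp point (between the pads) lies 19 mm behind it; y points along the fingers, x is the direction in which the jaws open and shut, and the axes are right-handed (so a half turn about y gives the same grasp; the last joint's range is limited). The gripper opens to 85 mm and grips with 20 to 120 N. Pads are 22 mm wide; open, the fingers measure 114 mm over their backs; the gripper's body (76 mm by 85 mm) begins 54 mm behind the grasp point. The pads swing forward as they close: fully open they stand 13 mm farther back than shut.
Start: joints at [1.552, 0.501, -0.427, 1.55, 0.221, 1.138, -0.21], TCP at [0.181, -0.624, 0.231] pointing down, gripper open.
Joint ranges: [-2.88, 2.88], [-0.31, 2.03], [-1.54, 1.56], [0.2, 2.42], [-1.41, 4.55], [0.19, 2.02], [-2.57, 2.57]. Speed limits (rad/s): [2.57, 2.57, 3.14, 3.14, 3.14, 3.14, 3.14].

## Interface

Orientations are given as a unit quaternion [x, y, z, w].
In Python, from plant import manip gives the robot as it stands.
- The arm moves only by the tool arm_command, never from a script. Its argument "increments" is a list of rows, each an object of numbers: "grip": the finger opening in cm, from 0 to 8.54; "dx", "dy", "dz": the shift along the tool's x, y, z in cm; "rx", "ry", "rz": the turn, a rotation vector about the tool's x, y, z in rad. In form: [{"grip": .., "dx": .., "dy": .., "dz": .., "rx": .., "ry": .., "rz": ..}, ...]. A call has 1 to 8 rows; each row shifts and turns the commanded pose from where the row before left it, along the tool's axes as they then stand; what a row does not reach is not made up. A row lasts 1/10 s, in which the tool goes at most 50 mm and 8.59 degrees, less where a joint would pass 70% of its speed; a pose out of reach is approached as far as the arm can. A call is refused whole if a number of a shift passes 5 or a number of a turn 0.15, either way. A call with a gripper value outside its range is refused whole. The fingers move at their own pace and stop on an object; "grip_force" is the grip in N (left out, the last holds). Time passes only in rows, so rows that do not move let the fingers close. It gives the time, the measured TCP pose, the force and the opening at its end, in the units of the state.
- manip.read_state(): the state, without advancing time (a new reading comes with each control period).
- manip.get_image(name): name is "scene" or "top" or "wrist"; returns a dict with "image" (420x560x3 uint8, blue, green, red), "fx", "fy", "cx", "cy" (pixels), "R" (3x3) and "t" (3): a world point X has camera coordinates R X + t. Camera axes: x right, y down, z forward; pixel columns grow to the right and rows downward; lengths in m; the calibration is good to about 2 mm. The wrist camera is an equidistant fisheye: a pixel r from the principal point sees the ray r / f radians off the axis. A picture is of the moment at which its call begins. There is no depth.
- manip.job_done(): hands the job in, once; it reports no verdict.
Trained networks look in a picture, given as the dict that the camera call returned (one of the last four; its "shot" number tells which), for a name from the list of things; names that differ only in an ending like _2 or _b are one class to them, and where a whole thing is asked for, a point or a joint stands for the part that bears it (a point fixed in the world has none). Each returns a list of dicts, best first, with "confidence" (0 to 1); they miss things now and then, are a little off and sometimes report something else, mostly with a low value. They report only what shows in the picture. A call takes as long as a camera call. They do not tell look-alikes from the thing itself.
- manip.spot_in(target, picture): "rect" ([left, top, right, bottom] in pixels, round what is visible of it).
The state is a dict: "clock": time; "joints": joint angles; "dq": joint speeds; "tau": joint torques, N m; "tool_pos": TCP position; "tool_rot": TCP orientation; "wrist_force": force on the tool from outside, world axes, zero at the start; "moment": the same for the moment, N m; "gripper_width": finger opening in m.
Only numpy, scipy, OpenCV 4.12 (cv2) and the standard library are available. Lean on these libraries where they do the work, as an engineer would, in place of code of your own. Each camera call takes 0.05 s, during which the arm holds its last target.

## Task

Press down on the top of the white grid plate with the fingertips so that the sprung black bed sinks under it, and drag it, never pressing harder than 25 N, between the rails and under the lip until it is fully home against the end stop. Only then swing the orange latch shut behind the plate, and let go of everything. Leave the dish, the jar and the timer where they stand.

Things in the scene. Friction and masses are not known exactly. Their poses are not given: they have to be found in the camera images.
- board: Fixed grey counting board flat on the worktop, 240 mm long (its x from -130 to +110 mm), 166 mm wide. It stands on levelling feet, its underside 0 to 5 mm above the worktop, differently each time. Origin in its underside, between its rails; z up; x points along the slide, towards the aluminium end stop. Heights given below are above its underside.
- rail_mouth (a point): Middle of the entry between the aluminium side rails, at board x = +45 mm, y = 0, 12 mm high. From here to the stop the rails run straight, inner faces at y = +-52 mm, tops 14 mm high. Before it they flare out, to about y = +-61 mm at board x = +14 mm.
- stop (a point): Middle of the foot of the end stop's inner face, at board x = +100 mm, y = 0, 12 mm high. The stop is 20 mm high, as wide as the rails. A lip reaches back from it over board x = +88 to +100 mm, underside 14.5 mm, top 18 mm high.
- bed_top (a point): Centre of the top of the smooth black bed at board x = -13 mm, y = 0, 12 mm high at rest. The bed is 126 mm wide from board x = -125 to +19 mm, 102 mm wide from there to +99 mm. It sinks level, straight down, on springs: it starts to sink at 1.5 N and then takes 7 N for each mm, up to 5 mm.
- plate_mid (a point): Centre, half-way up, of the loose white plastic plate with a grid on top: 120 mm along its x, 100 mm along its y, 4 mm thick, about 70 g. It starts flat on the bed before the rails, its x within 0.1 rad of the board's x. Its top is then 16 mm high, 1.5 mm too high for the lip. When home its centre is at board x = +40 mm, y = 0, and the springs hold it up against the lip.
- plate: The same plate: origin at the centre of its underside, axes as above, z up. To go under the lip it must be held pressed down by 12 N or more (about 16 N is good). Fingertips hold it by friction (about 0.6 of the press or more); it glides on the bed with about a quarter of the press.
- latch (a joint): Angle of the orange latch, rad: 0 when its 52 mm bar points along the board's -x, growing as it swings inwards behind the plate (counter-clockwise from above), 1.57 (stop) when shut: it then points along the board's -y, behind the rear edge of a plate that is home. Starts open, -0.5 to -0.1, and stays where left (friction 0.02 N m). A plate not home is in its way.
- latch_pivot (a point): A point on the latch's vertical hinge axis, at board x = -27, y = +71 mm; the hinge hub is 20.5 mm high.
- knob (a point): Middle of the upright round orange knob of the latch, 12 mm in diameter, from 18.5 to 47.5 mm high, 42 mm from the hinge axis; can be pinched from above or pushed.
- dish_open: Round clear petri dish with seedlings, 62 mm across, 23 mm high; bystander, origin at the centre of its underside.
- jar_film: Glass jar with film over its mouth, 76 mm across, 125 mm high; bystander, origin at the centre of its underside.
- timer: White bench timer, 58 x 62 x 18 mm; bystander, origin at the centre of its underside.
Mind the look-alikes: they are no part of the job. Of the things that look like the plate, the larger one is meant.

How it is judged:
By the outcome, as a careful person would: the job done as asked, in the order asked, and still so for the second after the job is handed in, with the robot touching nothing.
It also fails if it takes over 67 s, if anything falls off the work surface, if the arm or the gripper's body presses on something with over 40 N, if the wrist force passes 120 N, or if a joint passes its speed limit or range.

## Working session

There is one attempt and no reset: what is moved stays moved. The work goes in short steps, Python scripts to look and compute and a tool call to move; the robot and the scene stay as the last step left them, time stands still between calls to the robot, and variables do not carry over. Pictures are saved under pics/ and viewed, and the job is handed in when it is done.

Besides the shell and the picture viewer there is one more tool, called after "Call:" as name([rows], argument=value, ...), one row to a line, values as JSON. arm_command: Moves the arm, as the interface text tells. Its arguments: {"type":"object","properties":{"increments":{"type":"array"},"grip_force":{"type":"number"}},"required":["increments"]}

```bash
ls; mkdir -p pics; cat > h.py <<'E'
import numpy as np,cv2
from plant import manip
from scipy.spatial.transform import Rotation as Ro
def snap(n,f):
    p=manip.get_image(n); cv2.imwrite('pics/'+f+'.png',p['image']); return p
def ray(p,u,v):
    R=np.array(p['R']);t=np.array(p['t']);c=-R.T@t
    x=(u-p['cx'])/p['fx'];y=(v-p['cy'])/p['fy']
    return c,R.T@np.array([x,y,1.])
def atz(p,u,v,z):
    c,d=ray(p,u,v); return c+d*(z-c[2])/d[2]
def proj(p,X):
    q=np.array(p['R'])@np.array(X)+np.array(p['t']); return p['fx']*q[0]/q[2]+p['cx'],p['fy']*q[1]/q[2]+p['cy']
E
python3 - <<'E'
from h import *
s=manip.read_state(); print(s)
for n in('scene','top'):
    p=snap(n,n+'0'); print(n,p['fx'],p['cx'],p['cy'],(-np.array(p['R']).T@np.array(p['t'])).round(3),np.array(p['R']).round(3).tolist())
    for t in('board','plate','latch','knob','dish_open','jar_film','timer'):
        print(t,[(np.round(d['rect']).tolist(),round(d['confidence'],2)) for d in manip.spot_in(t,p)])
E
```

```text
pics
{'clock': 0.0, 'joints': array([ 1.55224005,  0.50183737, -0.42677107,  1.55147549,  0.22082019,
        1.13826917, -0.21028647]), 'dq': array([ 0.00040174, -0.00117799, -0.00126237, -0.00176294,  0.00076927,
       -0.00213309, -0.00152635]), 'tau': array([-2.00337718e-04, -5.69521165e+01, -5.81640199e+00, -2.80940580e+01,
        1.05865428e-02,  1.17774541e-02,  2.50614505e-05]), 'tool_pos': array([ 0.18047631, -0.62371892,  0.23025352]), 'tool_rot': array([-0.56484497,  0.42535903, -0.42428471,  0.56568749]), 'wrist_force': array([-0.49113418, -0.36050564, -0.1264928 ]), 'moment': array([ 0.00015255, -0.01934053, -0.03278746]), 'gripper_width': 0.08515671225275122}
scene 400.8037490224181 278.8658688265457 199.41312506182743 [0.087 0.458 0.824] [[-0.772, -0.636, 0.012], [-0.5, 0.596, -0.629], [0.392, -0.491, -0.778]]
board [([190.0, 187.0, 294.0, 279.0], 0.61)]
plate [([203.0, 218.0, 265.0, 270.0], 0.88), ([298.0, 174.0, 338.0, 206.0], 0.69)]
latch [([299.0, 95.0, 332.0, 144.0], 0.23)]
knob [([200.0, 215.0, 218.0, 232.0], 0.69)]
dish_open [([190.0, 301.0, 223.0, 331.0], 0.94)]
jar_film [([299.0, 96.0, 330.0, 144.0], 0.78)]
timer [([349.0, 138.0, 372.0, 161.0], 0.63)]
top 524.6677820730699 278.16391650104015 209.80148345605187 [ 0.263 -0.007  1.423] [[0.001, -1.0, 0.012], [-0.987, -0.003, -0.164], [0.164, -0.011, -0.986]]
board [([198.0, 172.0, 296.0, 245.0], 0.8)]
plate [([205.0, 188.0, 254.0, 228.0], 0.97)]
latch []
knob []
dish_open [([154.0, 229.0, 176.0, 253.0], 0.77), ([197.0, 171.0, 296.0, 243.0], 0.7)]
jar_film [([216.0, 176.0, 240.0, 186.0], 0.69), ([377.0, 157.0, 414.0, 189.0], 0.58), ([154.0, 227.0, 176.0, 253.0], 0.45)]
timer [([393.0, 224.0, 414.0, 248.0], 0.87)]
```

```bash
python3 - <<'E'
import cv2
a=cv2.imread('pics/scene0.png');b=cv2.imread('pics/top0.png')
cv2.imwrite('pics/s1.png',cv2.resize(a[80:350,170:430],None,fx=2.2,fy=2.2,interpolation=cv2.INTER_CUBIC))
cv2.imwrite('pics/t1.png',cv2.resize(b[150:270,140:340],None,fx=4,fy=4,interpolation=cv2.INTER_CUBIC))
E
```

```text
(no output)
```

View pics/top0.png

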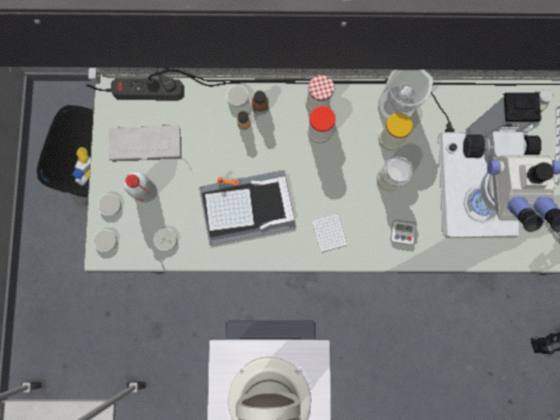

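View pics/s1.png

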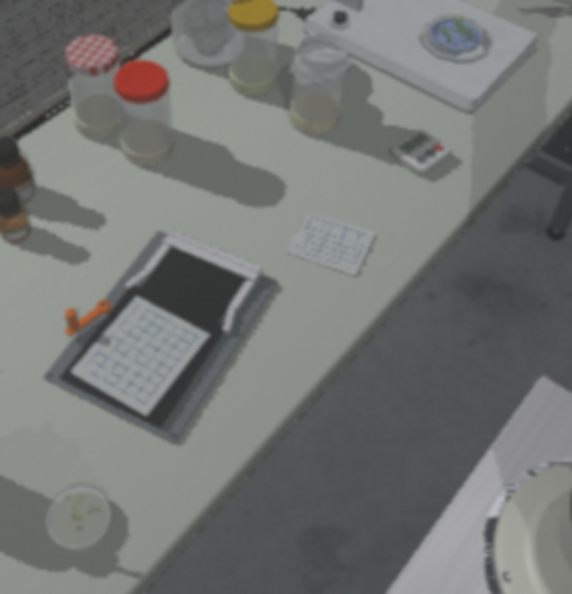

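View pics/t1.png

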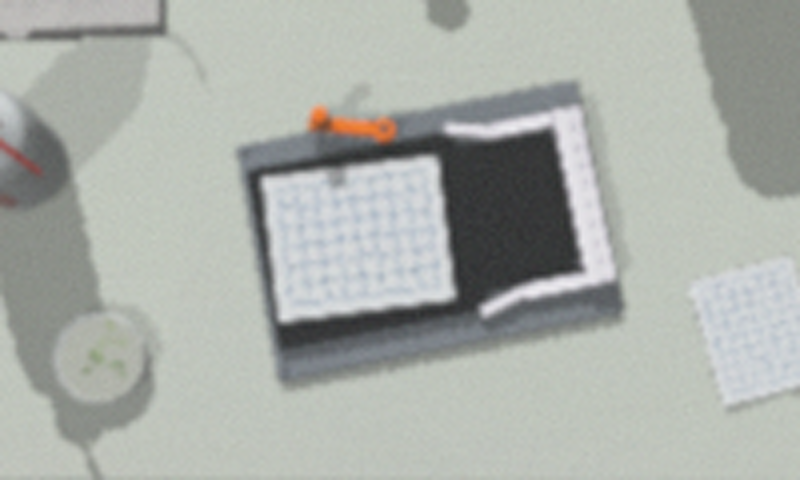

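The top view shows the board with its stop to the right (world −y). The plate corners are near crop (262,175), (440,155), (455,300) and (280,322). The latch is at the top, with its knob at (318,118) and hub at (384,130). The smaller look-alike is on the right.

```bash
python3 - <<'E'
from h import *
p=manip.get_image('top')
def c(x,y,z): return atz(p,140+(x+.5)/4-.5,150+(y+.5)/4-.5,z)
B=[c(*q,.01) for q in((237,148),(577,82),(622,320),(282,384))]
P=[c(*q,.0185) for q in((262,175),(440,155),(455,300),(280,322))]
for n,Q in(('B',B),('P',P)):
    print(n,np.round(Q,4).tolist(),[round(float(np.linalg.norm(Q[i]-Q[(i+1)%4])),4) for i in range(4)],np.mean(Q,0).round(4))
    for a,b in((0,1),(3,2)): d=Q[b]-Q[a];print(np.arctan2(d[1],d[0]))
print('knob',c(318,118,.05),'hub',c(384,130,.0225))
print('red bottle etc', c(95,355,.02))
s=manip.read_state();print(Ro.from_quat(s['tool_rot']).as_matrix().round(3))
w=snap('wrist','w0');print(w['fx'],w['cx'],w['cy'],w['R'],w['t'])
E
```

```text
B [[0.561, 0.1952, 0.01], [0.6085, -0.0382, 0.01], [0.4429, -0.0687, 0.01], [0.3987, 0.1607, 0.01]] [0.2382, 0.1684, 0.2336, 0.1659] [0.5028 0.0623 0.01  ]
-1.3700375141280283
-1.3807952431496524
P [[0.5405, 0.1765, 0.0185], [0.5549, 0.0555, 0.0185], [0.455, 0.0444, 0.0185], [0.4398, 0.162, 0.0185]] [0.1218, 0.1005, 0.1186, 0.1018] [0.4976 0.1096 0.0185]
-1.452616191484868
-1.4414398926960477
knob [0.57327345 0.13596782 0.05      ] hub [0.57130054 0.09371208 0.0225    ]
red bottle etc [0.41693706 0.28506649 0.02      ]
[[ 0.278  0.     0.961]
 [-0.961 -0.     0.278]
 [ 0.    -1.     0.   ]]
325.19226210127806 275.49293983325947 210.6196609493621 [[ 2.79029267e-01 -9.60282536e-01 -3.45379150e-04]
 [-9.17572843e-01 -2.66725148e-01  2.94818204e-01]
 [-2.83200894e-01 -8.19459969e-02 -9.55553299e-01]] [-0.6494408  -0.0381817   0.38003077]
```

View pics/w0.png

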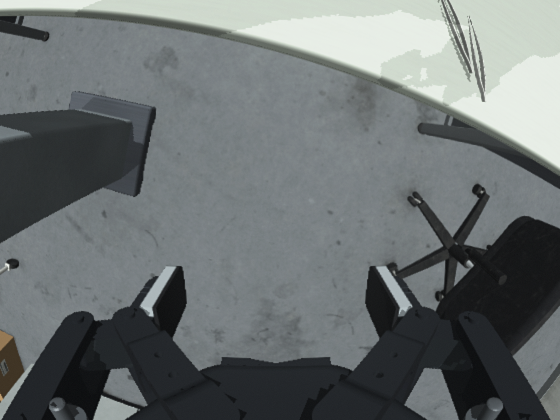

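Call:
arm_command([
  {"dx":-3.0,"dz":3.54},
  {"dx":-3.0,"dz":3.54},
  {"dx":-3.0,"dz":3.54},
  {"dx":-3.0,"dz":3.54},
  {"dx":-3.0,"dz":3.54},
  {"dx":-3.0,"dz":3.54},
  {"dx":-3.0,"dz":3.54},
])

```text
validation failed for argument at $.in...
```

Call:
arm_command([
  {"dx":-3.8,"dz":2.3},
  {"dx":-3.8,"dz":2.3},
  {"dx":-3.8,"dz":2.3},
  {"dx":-3.8,"dz":2.3},
  {"dx":-3.8,"dz":2.3},
  {"dx":-3.8,"dz":2.3},
  {"dx":-3.8,"dz":2.3},
])

```text
validation failed for argument at $.in...
```

Call:
arm_command([
  {"dx":-3.2,"dz":2.5,"grip":5.0},
  {"dx":-3.2,"dz":2.5},
  {"dx":-3.2,"dz":2.5,"ry":0.08},
  {"dx":-3.2,"dz":2.5,"ry":0.078},
  {},
])

```text
validation failed for argument at $.in...
```

Call:
arm_command([
  {"grip":8.5,"dx":-3.0,"dy":0,"dz":3.54,"rx":0,"ry":0,"rz":0},
  {"grip":8.5,"dx":-3.0,"dy":0,"dz":3.54,"rx":0,"ry":0,"rz":0},
  {"grip":8.5,"dx":-3.0,"dy":0,"dz":3.54,"rx":0,"ry":0,"rz":0},
  {"grip":8.5,"dx":-3.0,"dy":0,"dz":3.54,"rx":0,"ry":0,"rz":0},
  {"grip":8.5,"dx":-3.0,"dy":0,"dz":3.54,"rx":0,"ry":0,"rz":0},
  {"grip":8.5,"dx":-3.0,"dy":0,"dz":3.54,"rx":0,"ry":0,"rz":0},
  {"grip":8.5,"dx":-3.0,"dy":0,"dz":3.54,"rx":0,"ry":0,"rz":0},
])

```text
clock: 1.6
tool_pos: [0.3612, -0.3522, 0.2317]
tool_rot: [0.565, -0.425, 0.425, -0.565]
wrist_force: [0.4, -1.1, 0.3]
gripper_width: 0.085
```

Call:
arm_command([
  {"grip":8.5,"dx":-3.8,"dy":0,"dz":2.3,"rx":0,"ry":0,"rz":0},
  {"grip":8.5,"dx":-3.8,"dy":0,"dz":2.3,"rx":0,"ry":0,"rz":0},
  {"grip":8.5,"dx":-3.8,"dy":0,"dz":2.3,"rx":0,"ry":0,"rz":0},
  {"grip":8.5,"dx":-3.8,"dy":0,"dz":2.3,"rx":0,"ry":0,"rz":0},
  {"grip":8.5,"dx":-3.8,"dy":0,"dz":2.3,"rx":0,"ry":0,"rz":0},
  {"grip":8.5,"dx":-3.8,"dy":0,"dz":2.3,"rx":0,"ry":0,"rz":0},
  {"grip":8.5,"dx":-3.8,"dy":0,"dz":2.3,"rx":0,"ry":0,"rz":0},
])

```text
clock: 2.3
tool_pos: [0.4414, -0.0519, 0.2318]
tool_rot: [0.565, -0.424, 0.425, -0.565]
wrist_force: [1.9, -1.9, -0.2]
gripper_width: 0.0853
```

Call:
arm_command([
  {"grip":5,"dx":-3.2,"dy":0,"dz":2.5,"rx":0,"ry":0,"rz":0},
  {"grip":5,"dx":-3.2,"dy":0,"dz":2.5,"rx":0,"ry":0,"rz":0},
  {"grip":5,"dx":-3.2,"dy":0,"dz":2.5,"rx":0,"ry":0.08,"rz":0},
  {"grip":5,"dx":-3.2,"dy":0,"dz":2.5,"rx":0,"ry":0.078,"rz":0},
  {"grip":5,"dx":0,"dy":0,"dz":0,"rx":0,"ry":0,"rz":0},
])

```text
clock: 2.8
tool_pos: [0.5058, 0.1031, 0.2322]
tool_rot: [-0.53, 0.467, -0.466, 0.533]
wrist_force: [-0.8, 0.4, 0.2]
gripper_width: 0.0503
```

```bash
python3 - <<'E'
from h import *
w=snap('wrist','w1');np.savez('w1',**{k:w[k] for k in('fx','fy','cx','cy','R','t')})
s=manip.read_state();print(s['clock'],s['tool_pos'],Ro.from_quat(s['tool_rot']).as_matrix().round(3).tolist(),s['wrist_force'],s['gripper_width'])
E
```

```text
2.85 [0.50488549 0.09986746 0.23162401] [[0.13, 0.001, 0.992], [-0.992, 0.002, 0.13], [-0.002, -1.0, 0.001]] [-0.31428751 -1.3212076  -0.55792468] 0.049927869235787396
```

View pics/w1.png

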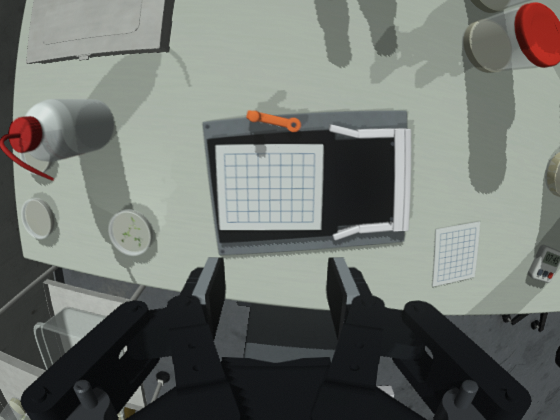

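The wrist view shows the plate at (217–323, 145–230), the rails and stop at (335–410, 128–235), the latch knob at (253,116) and the hub at (293,125). I'll rectify it to a ground plane to get accurate poses.

```bash
cat >> h.py <<'E'
def fproj(p,X):
    q=np.asarray(X)@np.array(p['R']).T+np.array(p['t'])
    rho=np.linalg.norm(q[...,:2],axis=-1);th=np.arctan2(rho,q[...,2])
    return np.stack([p['cx']+p['fx']*th*q[...,0]/rho,p['cy']+p['fy']*th*q[...,1]/rho],-1)
def fray(p,u,v):
    a=(u-p['cx'])/p['fx'];b=(v-p['cy'])/p['fy'];th=np.hypot(a,b)
    R=np.array(p['R']);d=R.T@np.array([np.sin(th)*a/th,np.sin(th)*b/th,np.cos(th)]);return -R.T@np.array(p['t']),d
def fatz(p,u,v,z):
    c,d=fray(p,u,v);return c+d*(z-c[2])/d[2]
# ortho picture in provisional frame: centre (cx,cy), angle th; px/mm s ; u = along x, v = -y
def ortho(p,img,o,th,z,s=3.,xr=(-140,120),yr=(-95,95)):
    n=int((xr[1]-xr[0])*s);m=int((yr[1]-yr[0])*s)
    x=(xr[0]+(np.arange(n)+.5)/s)/1e3;y=(yr[1]-(np.arange(m)+.5)/s)/1e3
    X,Y=np.meshgrid(x,y);c,q=np.cos(th),np.sin(th)
    W=np.stack([o[0]+c*X-q*Y,o[1]+q*X+c*Y,np.full_like(X,z)],-1)
    uv=fproj(p,W).astype(np.float32)
    return cv2.remap(img,uv[...,0],uv[...,1],cv2.INTER_CUBIC)
E
python3 - <<'E'
from h import *
w=dict(np.load('w1.npz'));img=cv2.imread('pics/w1.png')
# board origin guess: centre (.5028,.0623) is board x=-10
th=-1.375;o=np.array([.5028,.0623])+.01*np.array([np.cos(th),np.sin(th)]);print(o)
im=ortho(w,img,o,th,.0145);cv2.imwrite('pics/o1.png',im);print(im.shape)
E
```

```text
[0.50474548 0.05249107]
(570, 780, 3)
```

View pics/o1.png

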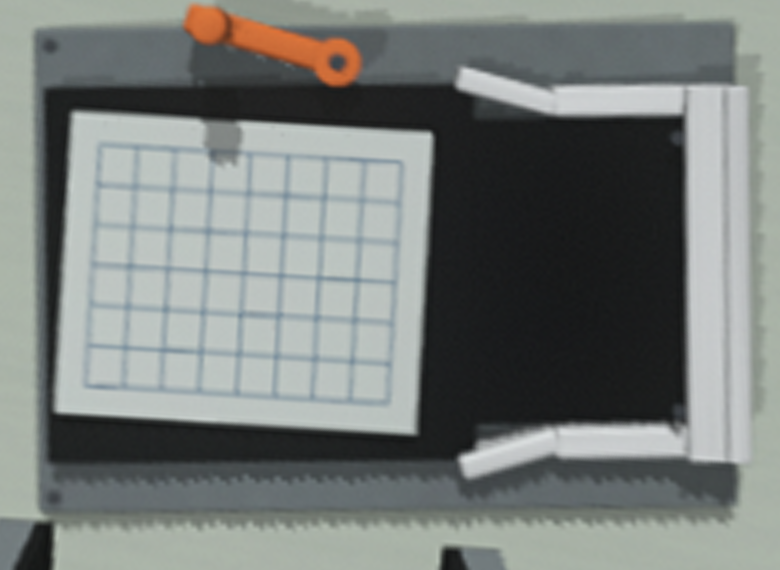

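```bash
python3 - <<'E'
from h import *
w=dict(np.load('w1.npz'))
th=-1.375;o=np.array([.50474548,.05249107]);L=.0025
c,s=np.cos(th),np.sin(th);C=-w['R'].T@w['t'];print('cam',C)
def W(u,v,z):
    x=(-140+(u+.5)/3)/1e3;y=(95-(v+.5)/3)/1e3
    g=np.array([o[0]+c*x-s*y,o[1]+s*x+c*y,.0145]);d=g-C
    return (C+d*(z-C[2])/d[2])
P=np.array([W(*q,.016+L) for q in((70,111),(433,131),(417,435),(54,412))])
print('plate',P.mean(0),[np.linalg.norm(P[i]-P[(i+1)%4]).round(4) for i in range(4)])
a=np.mean([np.arctan2(*(P[j]-P[i])[1::-1]) for i,j in((0,1),(3,2))]);print('plate yaw',a)
# board fit: (px, z, board pt coordinate: (x or None, y or None))
obs=[((47,90),.012,None,.063),((440,89),.012,None,.063),((48,462),.012,None,-.063),((440,460),.012,None,-.063),
((47,90),.012,-.125,None),((50,462),.012,-.125,None),
((570,115),.014,None,.052),((680,114),.014,None,.052),((570,427),.014,None,-.052),((680,425),.014,None,-.052),
((688,130),.018,.088,None),((688,420),.018,.088,None)]
from scipy.optimize import least_squares
def res(p):
    r=[]
    for q,z,bx,by in obs:
        X=W(*q,z+L)[:2]-p[:2];cc,ss=np.cos(p[2]),np.sin(p[2])
        if bx is not None:r.append((cc*X[0]+ss*X[1]-bx)*1e3)
        if by is not None:r.append((-ss*X[0]+cc*X[1]-by)*1e3)
    return r
f=least_squares(res,[o[0],o[1],th],loss='soft_l1',x_scale=[.01,.01,.01]);print('board',f.x,np.round(f.fun,1))
p=f.x;cc,ss=np.cos(p[2]),np.sin(p[2])
def tb(X):X=X[:2]-p[:2];return np.array([cc*X[0]+ss*X[1],-ss*X[0]+cc*X[1]])*1e3
print('plate in board',tb(P.mean(0)),a-p[2],'hub',tb(W(338,62,.0205+L)),'knob',tb(W(206,25,.0475+L)),W(206,25,.0475+L))
np.save('board.npy',p)
E
```

```text
cam [0.58080463 0.11291642 0.37528782]
plate [0.49826272 0.11085432 0.0185    ] [np.float64(0.1198), np.float64(0.1003), np.float64(0.1199), np.float64(0.0994)]
plate yaw -1.4341585325905293
board [ 0.50895121  0.05293571 -1.36325511] [-0.9 -2.1  1.1  0.2  1.2  0.7 -0.1 -0.2  0.5  0.7 -0.6 -1.7]
plate in board [-58.87811991   1.4752682 ] -0.07090342270729755 hub [-27.12959153  70.56559156] knob [-67.95122684  83.07828992] [0.57624503 0.13654739 0.05      ]
```

Call:
arm_command([
  {"grip":5,"dx":-0.6,"dy":3.9,"dz":-0.26,"rx":0,"ry":0,"rz":0},
  {"grip":5,"dx":-0.58,"dy":3.9,"dz":-0.25,"rx":0,"ry":0,"rz":0},
  {"grip":5,"dx":0,"dy":3.9,"dz":0,"rx":0,"ry":0,"rz":0},
  {"grip":5,"dx":0,"dy":3.9,"dz":0,"rx":0,"ry":0,"rz":0},
  {"grip":5,"dx":0,"dy":3.0,"dz":0,"rx":0,"ry":0,"rz":0},
  {"grip":5,"dx":0,"dy":0.5,"dz":0,"rx":0,"ry":0,"rz":0},
  {"grip":5,"dx":0,"dy":0,"dz":0,"rx":0,"ry":0,"rz":0},
])

```text
clock: 3.55
tool_pos: [0.4974, 0.106, 0.04]
tool_rot: [0.53, -0.469, 0.468, -0.529]
wrist_force: [0.3, -0.0, -0.3]
gripper_width: 0.0499
```

```bash
python3 - <<'E'
from h import *
w=snap('wrist','w2');w=snap('scene','s2');s=manip.read_state();print(s['clock'],s['tool_pos'],Ro.from_quat(s['tool_rot']).as_matrix().round(4).tolist(),s['wrist_force'])
E
```

```text
3.65 [0.49918674 0.10690959 0.04181064] [[0.123, 0.0023, 0.9924], [-0.9924, 0.0002, 0.123], [0.0, -1.0, 0.0023]] [0.2752778  1.0995189  0.34353161]
```

View pics/w2.png

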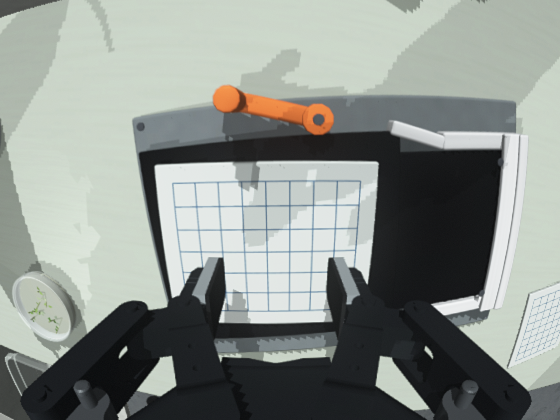

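Call:
arm_command([
  {"grip":5,"dx":0,"dy":0.9,"dz":0,"rx":0,"ry":0,"rz":0},
  {"grip":5,"dx":0,"dy":0.8,"dz":0,"rx":0,"ry":0,"rz":0},
  {"grip":5,"dx":0,"dy":0,"dz":0,"rx":0,"ry":0,"rz":0},
  {"grip":5,"dx":0,"dy":0,"dz":0,"rx":0,"ry":0,"rz":0},
])

```text
clock: 4.05
tool_pos: [0.4978, 0.107, 0.0232]
tool_rot: [0.53, -0.468, 0.468, -0.53]
wrist_force: [0.2, -0.8, -0.0]
gripper_width: 0.0501
```

Call:
arm_command([
  {"grip":5,"dx":0,"dy":0.15,"dz":0,"rx":0,"ry":0,"rz":0},
  {"grip":5,"dx":0,"dy":0,"dz":0,"rx":0,"ry":0,"rz":0},
])

```text
clock: 4.25
tool_pos: [0.498, 0.1071, 0.0218]
tool_rot: [-0.53, 0.468, -0.468, 0.53]
wrist_force: [0.6, 0.6, -0.3]
gripper_width: 0.0498
```

Call:
arm_command([
  {"grip":5,"dx":0,"dy":0.15,"dz":0,"rx":0,"ry":0,"rz":0},
  {"grip":5,"dx":0,"dy":0,"dz":0,"rx":0,"ry":0,"rz":0},
])

```text
clock: 4.45
tool_pos: [0.4979, 0.1071, 0.0202]
tool_rot: [0.53, -0.468, 0.468, -0.53]
wrist_force: [-0.3, -0.9, 0.7]
gripper_width: 0.0502
```

Call:
arm_command([
  {"grip":5,"dx":0,"dy":0.15,"dz":0,"rx":0,"ry":0,"rz":0},
  {"grip":5,"dx":0,"dy":0,"dz":0,"rx":0,"ry":0,"rz":0},
])

```text
clock: 4.65
tool_pos: [0.4979, 0.107, 0.0187]
tool_rot: [0.53, -0.468, 0.468, -0.53]
wrist_force: [-0.3, -0.8, 0.2]
gripper_width: 0.0501
```

Call:
arm_command([
  {"grip":5,"dx":0,"dy":0.15,"dz":0,"rx":0,"ry":0,"rz":0},
  {"grip":5,"dx":0,"dy":0,"dz":0,"rx":0,"ry":0,"rz":0},
])

```text
clock: 4.85
tool_pos: [0.4979, 0.107, 0.0171]
tool_rot: [0.53, -0.468, 0.468, -0.53]
wrist_force: [-0.1, -0.5, 0.2]
gripper_width: 0.05
```

Call:
arm_command([
  {"grip":5,"dx":0,"dy":0.15,"dz":0,"rx":0,"ry":0,"rz":0},
  {"grip":5,"dx":0,"dy":0,"dz":0,"rx":0,"ry":0,"rz":0},
])

```text
clock: 5.05
tool_pos: [0.4979, 0.1071, 0.0156]
tool_rot: [0.53, -0.468, 0.468, -0.53]
wrist_force: [-0.8, 0.0, 0.1]
gripper_width: 0.0501
```

Call:
arm_command([
  {"grip":5,"dx":0,"dy":0.12,"dz":0,"rx":0,"ry":0,"rz":0},
  {"grip":5,"dx":0,"dy":0,"dz":0,"rx":0,"ry":0,"rz":0},
])

```text
clock: 5.25
tool_pos: [0.498, 0.1071, 0.0146]
tool_rot: [-0.53, 0.468, -0.468, 0.53]
wrist_force: [-0.4, 1.2, 1.6]
gripper_width: 0.05
```

Call:
arm_command([
  {"grip":5,"dx":0,"dy":0.1,"dz":0,"rx":0,"ry":0,"rz":0},
  {"grip":5,"dx":0,"dy":0,"dz":0,"rx":0,"ry":0,"rz":0},
])

```text
clock: 5.45
tool_pos: [0.4981, 0.1071, 0.0139]
tool_rot: [-0.53, 0.468, -0.468, 0.53]
wrist_force: [-2.0, -0.9, 5.1]
gripper_width: 0.0501
```

Call:
arm_command([
  {"grip":5,"dx":0,"dy":0.1,"dz":0,"rx":0,"ry":0,"rz":0},
  {"grip":5,"dx":0,"dy":0,"dz":0,"rx":0,"ry":0,"rz":0},
])

```text
clock: 5.65
tool_pos: [0.4983, 0.1072, 0.0133]
tool_rot: [-0.53, 0.468, -0.468, 0.53]
wrist_force: [-1.7, -1.5, 9.3]
gripper_width: 0.05
```

Call:
arm_command([
  {"grip":5,"dx":0,"dy":0.1,"dz":0,"rx":0,"ry":0,"rz":0},
  {"grip":5,"dx":0,"dy":0.06,"dz":0,"rx":0,"ry":0,"rz":0},
  {"grip":5,"dx":0,"dy":0,"dz":0,"rx":0,"ry":0,"rz":0},
])

```text
clock: 5.95
tool_pos: [0.4987, 0.1073, 0.0123]
tool_rot: [-0.53, 0.467, -0.469, 0.53]
wrist_force: [-3.2, -1.9, 15.8]
gripper_width: 0.0501
```

```bash
python3 - <<'E'
from h import *
w=snap('wrist','w3');s=manip.read_state();print(s['clock'],s['tool_pos'],Ro.from_quat(s['tool_rot']).as_matrix().round(4).tolist(),s['wrist_force'],s['moment'])
p=np.load('board.npy');X=s['tool_pos'][:2]-p[:2];cc,ss=np.cos(p[2]),np.sin(p[2]);print('board',[cc*X[0]+ss*X[1],-ss*X[0]+cc*X[1]])
E
```

```text
6.0 [0.49875361 0.10732519 0.01240169] [[0.1237, 0.0017, 0.9923], [-0.9923, -0.0006, 0.1237], [0.0008, -1.0, 0.0016]] [-3.51945961 -1.02206656 15.15985225] [-0.22451061  0.75962762 -0.01181242]
board [np.float64(-0.055323578984465015), np.float64(0.0012284384331377185)]
```

View pics/w3.png

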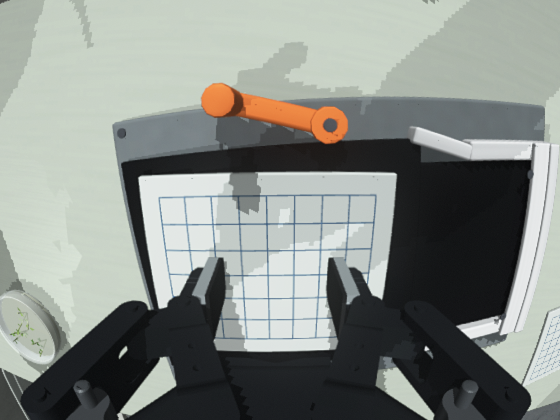

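Call:
arm_command([
  {"grip":5,"dx":0.5,"dy":0,"dz":0.02,"rx":0,"ry":-0.018,"rz":0},
  {"grip":5,"dx":0.5,"dy":0,"dz":0,"rx":0,"ry":-0.018,"rz":0},
  {"grip":5,"dx":0.5,"dy":0,"dz":-0.02,"rx":0,"ry":-0.018,"rz":0},
  {"grip":5,"dx":0.5,"dy":0,"dz":-0.03,"rx":0,"ry":-0.017,"rz":0},
  {"grip":5,"dx":0,"dy":0,"dz":0,"rx":0,"ry":0,"rz":0},
])

```text
clock: 6.5
tool_pos: [0.5032, 0.0881, 0.0128]
tool_rot: [-0.545, 0.448, -0.45, 0.548]
wrist_force: [-0.7, -0.7, 12.5]
gripper_width: 0.0504
```

```bash
cat > chk.py <<'E'
import sys
from h import *
w=snap('wrist',sys.argv[1]);np.savez(sys.argv[1],**{k:w[k] for k in('fx','fy','cx','cy','R','t')});s=manip.read_state();R=Ro.from_quat(s['tool_rot']).as_matrix()
p=np.load('board.npy');X=s['tool_pos'][:2]-p[:2];cc,ss=np.cos(p[2]),np.sin(p[2])
print(s['clock'],s['tool_pos'].round(4),'F',s['wrist_force'].round(1),'board',np.round([1e3*(cc*X[0]+ss*X[1]),1e3*(-ss*X[0]+cc*X[1])],1),'tool yaw rel',np.arctan2(R[1,0],R[0,0])-p[2],'ydir',R[:,1].round(4))
o=p[:2];im=ortho(w,w['image'],o,p[2],.0145);cv2.imwrite('pics/'+sys.argv[1]+'o.png',im)
E
python3 chk.py w4
```

```text
6.55 [0.5032 0.0881 0.0128] F [ 0.3  0.1 12.9] board [-35.6   1.6] tool yaw rel -0.012212821110100691 ydir [ 0.0047  0.001  -1.    ]
```

View pics/w4o.png

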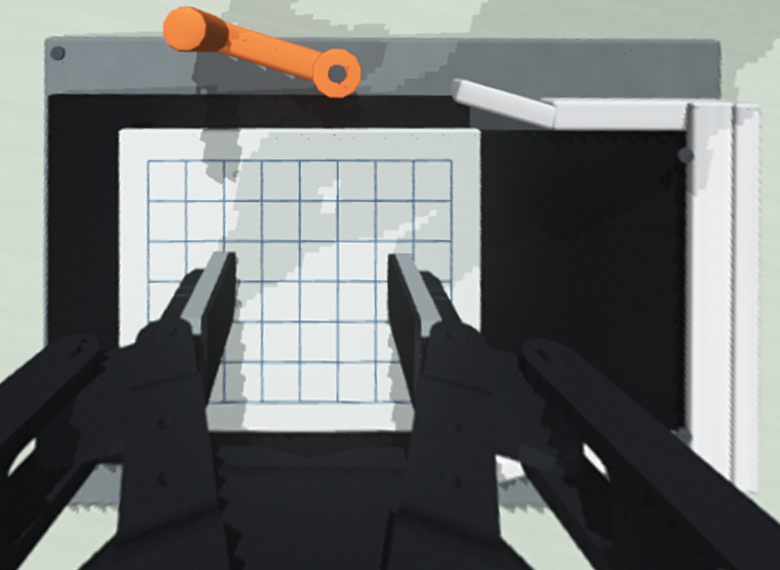

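Call:
arm_command([
  {"grip":5,"dx":0.2,"dy":0.1,"dz":-0.08,"rx":0,"ry":0,"rz":0},
  {"grip":5,"dx":0.5,"dy":0.0,"dz":-0.09,"rx":0,"ry":0,"rz":0},
  {"grip":5,"dx":0.5,"dy":0,"dz":0.01,"rx":0,"ry":0,"rz":0},
  {"grip":5,"dx":0,"dy":0,"dz":0,"rx":0,"ry":0,"rz":0},
])

```text
clock: 6.95
tool_pos: [0.5046, 0.0766, 0.0123]
tool_rot: [-0.545, 0.448, -0.45, 0.548]
wrist_force: [-1.7, 0.6, 15.8]
gripper_width: 0.0499
```

```bash
python3 chk.py w5
```

```text
7.0 [0.5046 0.0767 0.0123] F [ 0.1  0.9 15.4] board [-24.1   0.6] tool yaw rel -0.011934743227014932 ydir [ 0.0061  0.0016 -1.    ]
```

View pics/w5o.png

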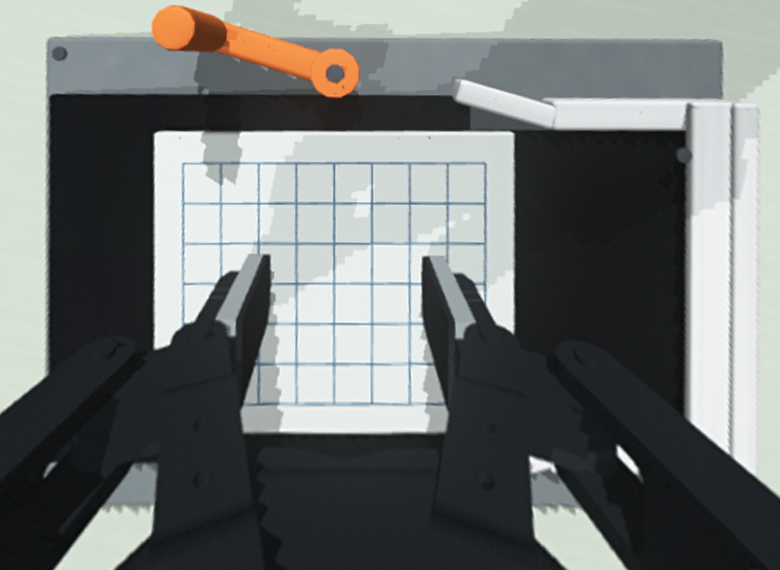

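Call:
arm_command([
  {"grip":5,"dx":0.4,"dy":0.02,"dz":-0.08,"rx":0,"ry":0,"rz":0},
  {"grip":5,"dx":0.5,"dy":0.0,"dz":-0.06,"rx":0,"ry":0,"rz":0},
  {"grip":5,"dx":0.4,"dy":0.02,"dz":0.01,"rx":0,"ry":0,"rz":0},
  {"grip":5,"dx":0,"dy":0,"dz":0,"rx":0,"ry":0,"rz":0},
])

```text
clock: 7.4
tool_pos: [0.506, 0.0639, 0.0121]
tool_rot: [-0.544, 0.447, -0.45, 0.548]
wrist_force: [-0.3, 1.4, 17.1]
gripper_width: 0.0496
```

```bash
python3 chk.py w6
```

```text
7.45 [0.506  0.0639 0.0121] F [-0.3  1.9 17.3] board [-11.3  -0.6] tool yaw rel -0.01176683003022494 ydir [ 0.0064  0.0018 -1.    ]
```

View pics/w6o.png

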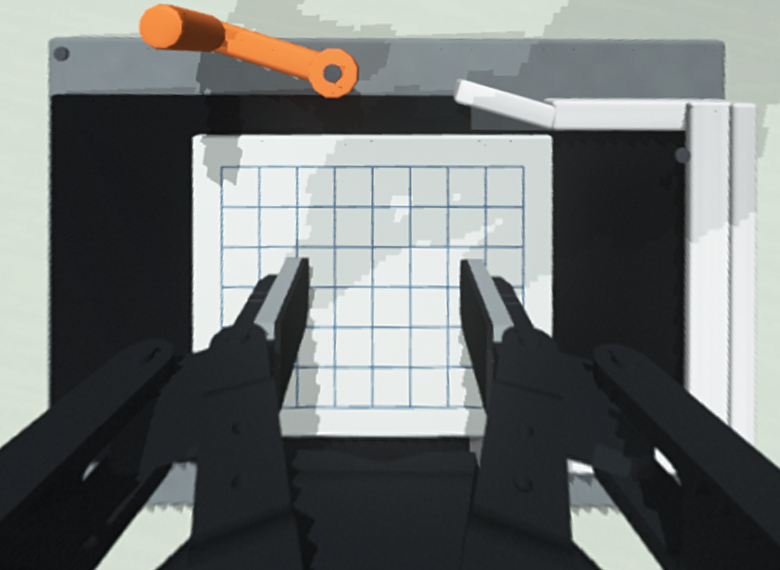

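Call:
arm_command([
  {"grip":5,"dx":0.5,"dy":0.0,"dz":-0.03,"rx":0,"ry":0,"rz":0},
  {"grip":5,"dx":0.5,"dy":0.0,"dz":-0.01,"rx":0,"ry":0,"rz":0},
  {"grip":5,"dx":0.5,"dy":0.02,"dz":0.01,"rx":0,"ry":0,"rz":0},
  {"grip":5,"dx":0.5,"dy":0,"dz":0.01,"rx":0,"ry":0,"rz":0},
  {"grip":5,"dx":0,"dy":0,"dz":0,"rx":0,"ry":0,"rz":0},
])

```text
clock: 7.95
tool_pos: [0.51, 0.0441, 0.012]
tool_rot: [-0.544, 0.447, -0.45, 0.548]
wrist_force: [0.0, 0.6, 18.7]
gripper_width: 0.0505
```

```bash
python3 chk.py w7
```

```text
8.0 [0.5099 0.0441 0.012 ] F [-1.3  1.7 18.9] board [ 8.8 -0.9] tool yaw rel -0.011852379478622055 ydir [ 0.0068  0.0016 -1.    ]
```

View pics/w7o.png

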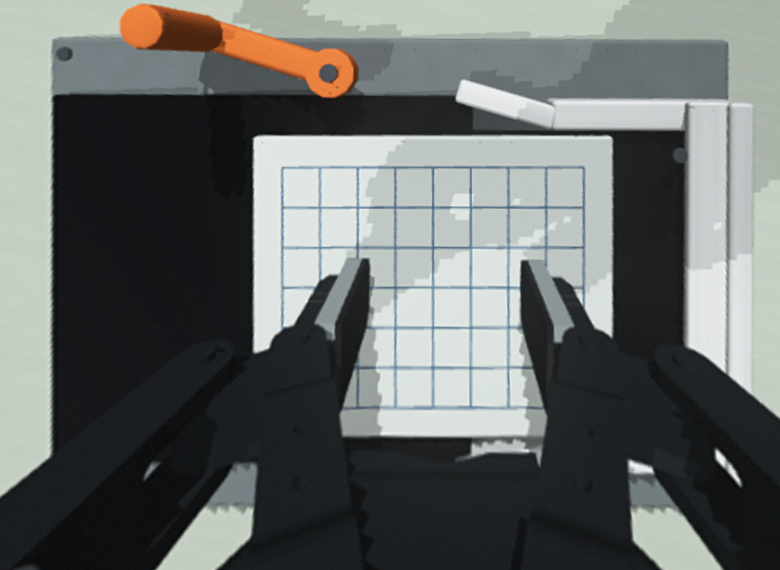

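Call:
arm_command([
  {"grip":5,"dx":0.5,"dy":-0.04,"dz":0.01,"rx":0,"ry":0,"rz":0},
  {"grip":5,"dx":0.5,"dy":0.0,"dz":0.01,"rx":0,"ry":0,"rz":0},
  {"grip":5,"dx":0.5,"dy":0.0,"dz":0,"rx":0,"ry":0,"rz":0},
  {"grip":5,"dx":0.5,"dy":0,"dz":0.01,"rx":0,"ry":0,"rz":0},
  {"grip":5,"dx":0,"dy":0,"dz":0,"rx":0,"ry":0,"rz":0},
])

```text
clock: 8.5
tool_pos: [0.5139, 0.0242, 0.0121]
tool_rot: [-0.545, 0.447, -0.45, 0.548]
wrist_force: [0.2, 1.2, 16.5]
gripper_width: 0.0498
```

```bash
python3 chk.py w8
```

```text
8.55 [0.5139 0.0242 0.0122] F [ 0.5  1.1 17.2] board [29.1 -1. ] tool yaw rel -0.012065961993140029 ydir [ 0.0064  0.0012 -1.    ]
```

View pics/w8o.png

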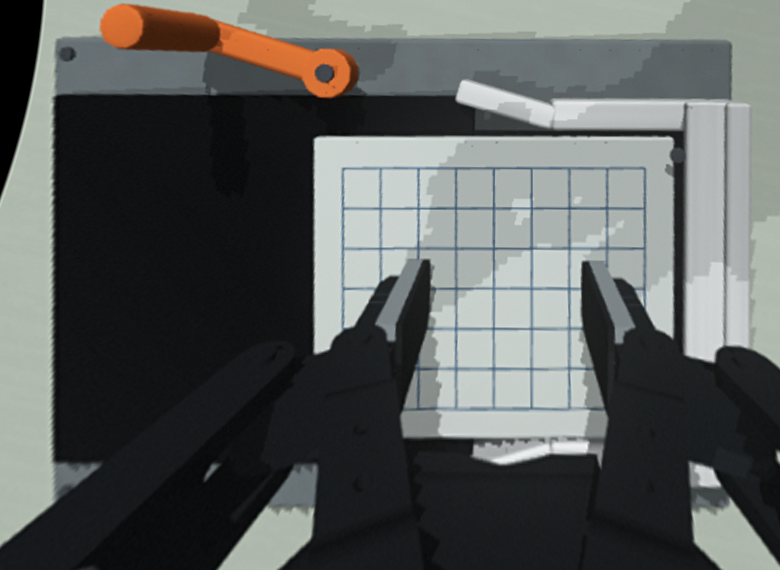

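Call:
arm_command([
  {"grip":5,"dx":0.4,"dy":0.0,"dz":0.01,"rx":0,"ry":0,"rz":0},
  {"grip":5,"dx":0.4,"dy":0.0,"dz":0.0,"rx":0,"ry":0,"rz":0},
  {"grip":5,"dx":0.3,"dy":0.0,"dz":0.01,"rx":0,"ry":0,"rz":0},
  {"grip":5,"dx":0,"dy":0,"dz":0,"rx":0,"ry":0,"rz":0},
])

```text
clock: 8.95
tool_pos: [0.5161, 0.0138, 0.0122]
tool_rot: [-0.545, 0.447, -0.45, 0.548]
wrist_force: [0.1, 1.8, 17.4]
gripper_width: 0.0501
```

Call:
arm_command([
  {"grip":5,"dx":0.2,"dy":0.0,"dz":0.0,"rx":0,"ry":0,"rz":0},
  {"grip":5,"dx":0,"dy":0,"dz":0,"rx":0,"ry":0,"rz":0},
])

```text
clock: 9.15
tool_pos: [0.5165, 0.0122, 0.0122]
tool_rot: [-0.545, 0.447, -0.45, 0.548]
wrist_force: [-0.9, 2.0, 17.1]
gripper_width: 0.0502
```

```bash
python3 chk.py w9
```

```text
9.2 [0.5165 0.0122 0.0122] F [-1.1  2.3 17.5] board [41.4 -1. ] tool yaw rel -0.011379804335239996 ydir [ 0.0063  0.0018 -1.    ]
```

View pics/w9o.png

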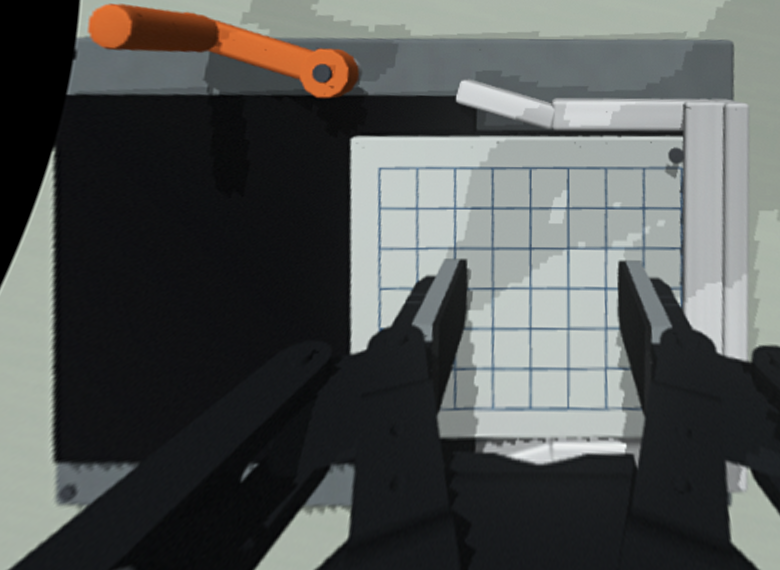

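The plate is under the lip and its rear edge is at board x ≈ −23, so about 3 mm remains.

Call:
arm_command([
  {"grip":5,"dx":0.2,"dy":0.0,"dz":0.0,"rx":0,"ry":0,"rz":0},
  {"grip":5,"dx":0,"dy":0,"dz":0,"rx":0,"ry":0,"rz":0},
])

```text
clock: 9.4
tool_pos: [0.5168, 0.0106, 0.0122]
tool_rot: [-0.545, 0.447, -0.45, 0.549]
wrist_force: [-0.2, 3.7, 16.6]
gripper_width: 0.0501
```

Call:
arm_command([
  {"grip":5,"dx":0.1,"dy":0.0,"dz":0.0,"rx":0,"ry":0,"rz":0},
  {"grip":5,"dx":0,"dy":0,"dz":0,"rx":0,"ry":0,"rz":0},
])

```text
clock: 9.6
tool_pos: [0.5168, 0.0105, 0.0122]
tool_rot: [-0.544, 0.447, -0.449, 0.549]
wrist_force: [-1.2, 4.5, 16.9]
gripper_width: 0.0499
```

Call:
arm_command([
  {"grip":5,"dx":0.1,"dy":0.0,"dz":0.0,"rx":0,"ry":0,"rz":0},
  {"grip":5,"dx":0,"dy":0,"dz":0,"rx":0,"ry":0,"rz":0},
])

```text
clock: 9.8
tool_pos: [0.517, 0.0099, 0.0122]
tool_rot: [-0.545, 0.447, -0.449, 0.549]
wrist_force: [-0.4, 5.9, 15.7]
gripper_width: 0.0501
```

```bash
python3 chk.py w10
```

```text
9.85 [0.517  0.0099 0.0122] F [-1.4  6.1 16.7] board [43.7 -1. ] tool yaw rel -0.010035954130328095 ydir [ 0.0062  0.0034 -1.    ]
```

View pics/w10o.png

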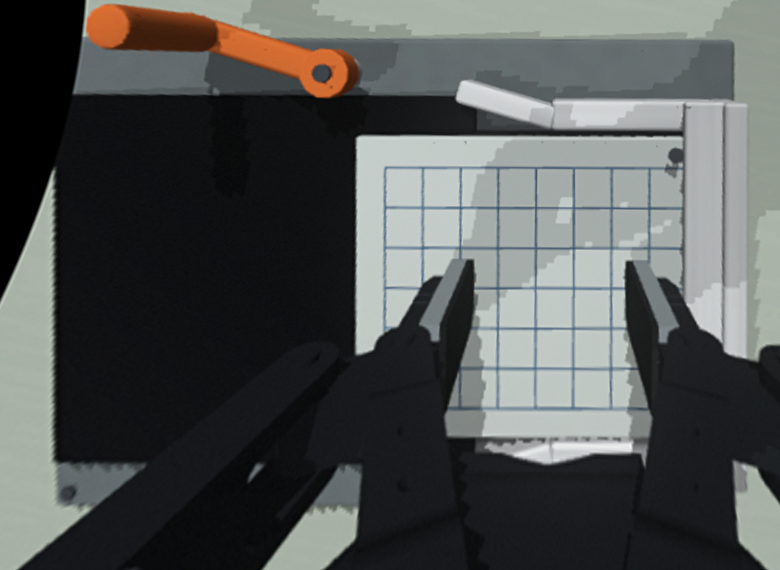

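Call:
arm_command([
  {"grip":5,"dx":0.1,"dy":0.0,"dz":0.0,"rx":0,"ry":0,"rz":0},
  {"grip":5,"dx":0,"dy":0,"dz":0,"rx":0,"ry":0,"rz":0},
])

```text
clock: 10.05
tool_pos: [0.5172, 0.009, 0.0122]
tool_rot: [-0.545, 0.447, -0.449, 0.549]
wrist_force: [-1.1, 6.7, 15.5]
gripper_width: 0.05
```

Call:
arm_command([
  {"grip":5,"dx":0.1,"dy":0.0,"dz":0.0,"rx":0,"ry":0,"rz":0},
  {"grip":5,"dx":0,"dy":0,"dz":0,"rx":0,"ry":0,"rz":0},
])

```text
clock: 10.25
tool_pos: [0.5173, 0.0081, 0.0122]
tool_rot: [-0.545, 0.447, -0.449, 0.549]
wrist_force: [-1.0, 7.1, 16.3]
gripper_width: 0.0499
```

Call:
arm_command([
  {"grip":5,"dx":0.1,"dy":0.0,"dz":0.0,"rx":0,"ry":0,"rz":0},
  {"grip":5,"dx":0,"dy":0,"dz":0,"rx":0,"ry":0,"rz":0},
])

```text
clock: 10.45
tool_pos: [0.5176, 0.0071, 0.0122]
tool_rot: [-0.545, 0.447, -0.449, 0.549]
wrist_force: [-0.3, 6.1, 16.7]
gripper_width: 0.0495
```

```bash
python3 chk.py w11
```

```text
10.5 [0.5175 0.007  0.0122] F [-2.  6. 17.] board [46.7 -1. ] tool yaw rel -0.009872023557038645 ydir [ 0.0062  0.0035 -1.    ]
```

View pics/w11o.png

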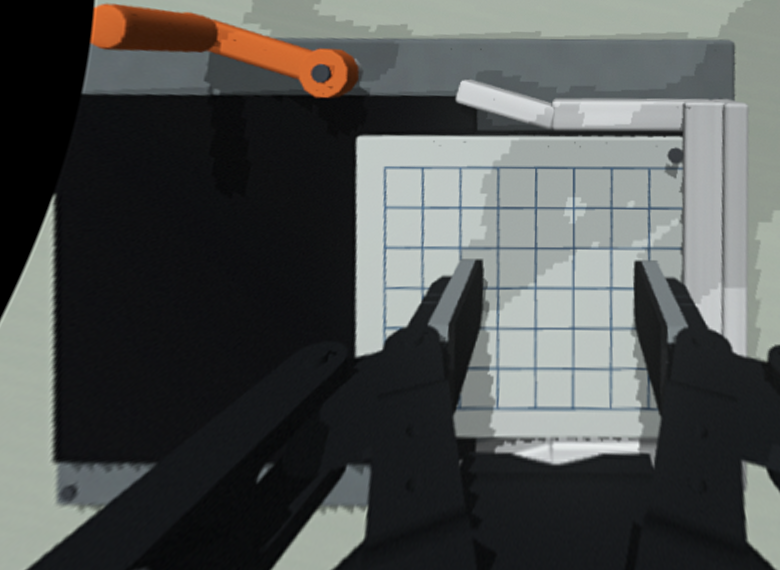

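The plate no longer moves while the fingers slip with a rising side force, so it is against the stop. I'll lift straight up and look.

Call:
arm_command([
  {"grip":5,"dx":0,"dy":-0.2,"dz":0.0,"rx":0,"ry":0,"rz":0},
  {"grip":5,"dx":0,"dy":-0.4,"dz":0,"rx":0,"ry":0,"rz":0},
  {"grip":5,"dx":0,"dy":-2,"dz":0,"rx":0,"ry":0,"rz":0},
  {"grip":5,"dx":0,"dy":-4,"dz":0,"rx":0,"ry":0,"rz":0},
  {"grip":5,"dx":-2,"dy":-4.5,"dz":0,"rx":0,"ry":0,"rz":0},
  {"grip":5,"dx":-3,"dy":-3,"dz":0,"rx":0,"ry":0,"rz":0},
  {"grip":5,"dx":-1,"dy":0,"dz":0,"rx":0,"ry":0,"rz":0},
  {"grip":5,"dx":0,"dy":0,"dz":0,"rx":0,"ry":0,"rz":0},
])

```text
clock: 11.3
tool_pos: [0.5027, 0.0634, 0.1513]
tool_rot: [-0.547, 0.448, -0.449, 0.547]
wrist_force: [-1.3, -0.3, -0.3]
gripper_width: 0.0501
```

```bash
python3 chk.py w12; python3 - <<'E'
from h import *
p=snap('scene','s3'); s=manip.read_state();print(s['joints'].round(3),s['wrist_force'])
cv2.imwrite('pics/s3z.png',cv2.resize(p['image'][170:300,180:320],None,fx=4,fy=4,interpolation=cv2.INTER_CUBIC))
E
```

```text
11.35 [0.5022 0.0617 0.1501] F [ 0.2 -0.2 -0.4] board [-9.9 -4.8] tool yaw rel -0.011812986064908548 ydir [-0.0012 -0.0012 -1.    ]
[ 0.495  0.438 -0.816  1.972  0.405  0.904 -1.908] [ 0.10838733 -0.30150394 -1.05297219]
```

View pics/w12o.png

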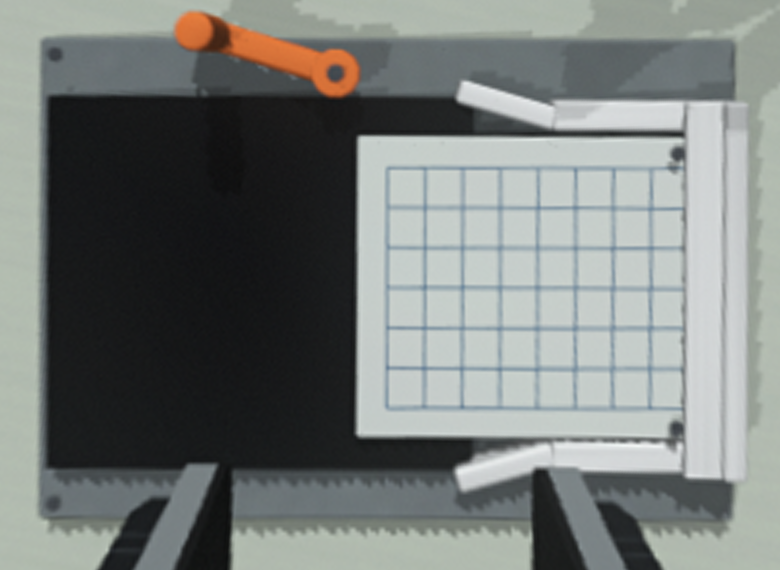

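View pics/s3z.png

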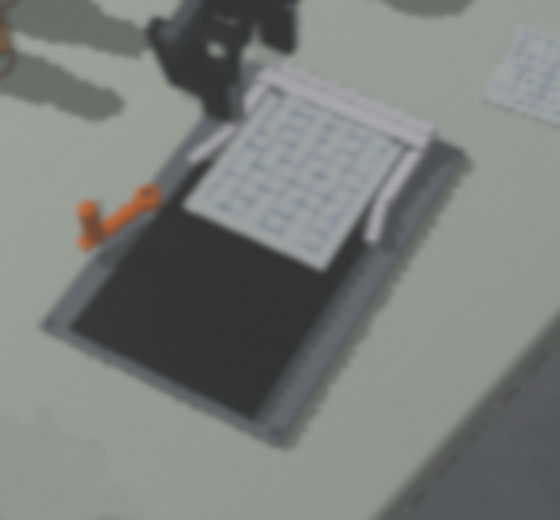

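The plate lies square under the lip with its rear edge at board x ≈ −20.5 ± 1, which is home. Next I'll locate the knob.

```bash
python3 - <<'E'
from h import *
img=cv2.imread('pics/w12.png');cv2.imwrite('pics/w12z.png',cv2.resize(img[60:240,150:330],None,fx=4,fy=4,interpolation=cv2.INTER_CUBIC)[:600])
E
```

```text
(no output)
```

View pics/w12z.png

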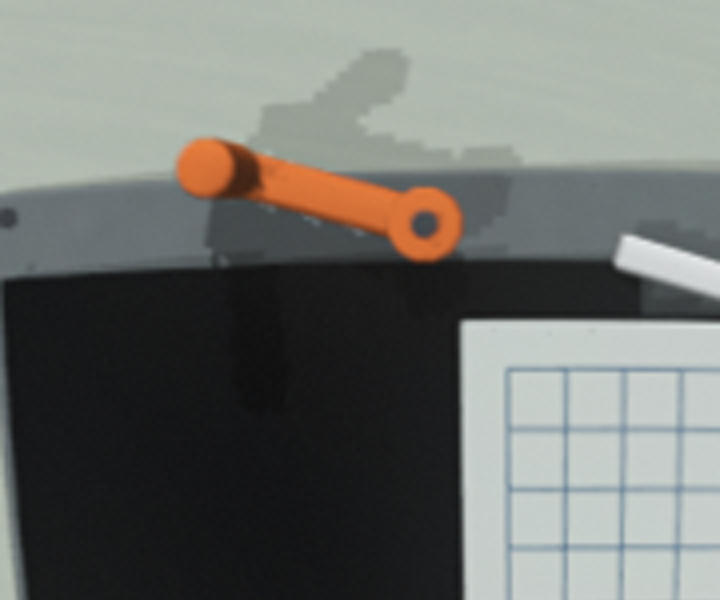

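```bash
python3 - <<'E'
from h import *
w=dict(np.load('w12.npz'));L=.0025
p=np.load('board.npy');cc,ss=np.cos(p[2]),np.sin(p[2])
def tb(X):X=X[:2]-p[:2];return np.array([cc*X[0]+ss*X[1],-ss*X[0]+cc*X[1]])*1e3
k=fatz(w,150+206.5/4-.5,60+168.5/4-.5,.0475+L);h=fatz(w,150+425.5/4-.5,60+224.5/4-.5,.0205+L)
d=tb(k)-tb(h);print(k,h,tb(k),tb(h),np.hypot(*d),'phi',np.arctan2(-d[1],-d[0]))
s=manip.read_state();R=Ro.from_quat(s['tool_rot']).as_matrix();print('to knob, tool axes cm',(R.T@(np.array([k[0],k[1],.15])-s['tool_pos'])*100).round(2),s['tool_pos'])
E
```

```text
[0.57635336 0.1355854  0.05      ] [0.57238513 0.0943721  0.023     ] [-66.98756077  82.98607279] [-27.47634419  70.61081371] 41.40390408259133 phi -0.30353043940585134
to knob, tool axes cm [-5.91 -0.07  8.74] [0.50204191 0.06075422 0.14953095]
```

Call:
arm_command([
  {"grip":3,"dx":-1.97,"dy":0,"dz":2.91,"rx":0,"ry":0,"rz":0},
  {"grip":3,"dx":-1.97,"dy":0,"dz":2.91,"rx":0,"ry":0,"rz":0},
  {"grip":3,"dx":-1.97,"dy":0,"dz":2.92,"rx":0,"ry":0,"rz":0},
  {"grip":3,"dx":0,"dy":0,"dz":0,"rx":0,"ry":-0.142,"rz":0},
  {"grip":3,"dx":0,"dy":0,"dz":0,"rx":0,"ry":-0.142,"rz":0},
  {"grip":3,"dx":0,"dy":0,"dz":0,"rx":0,"ry":-0.142,"rz":0},
  {"grip":3,"dx":0,"dy":0,"dz":0,"rx":0,"ry":-0.142,"rz":0},
  {"grip":3,"dx":0,"dy":0,"dz":0,"rx":0,"ry":-0.142,"rz":0},
])

```text
clock: 12.2
tool_pos: [0.5765, 0.1348, 0.1482]
tool_rot: [0.67, -0.231, 0.229, -0.668]
wrist_force: [0.2, -0.1, -0.6]
gripper_width: 0.0304
```

Call:
arm_command([
  {"grip":3,"dx":0,"dy":0,"dz":0,"rx":0,"ry":-0.142,"rz":0},
  {"grip":3,"dx":0,"dy":0,"dz":0,"rx":0,"ry":-0.142,"rz":0},
  {"grip":3,"dx":0,"dy":0,"dz":0,"rx":0,"ry":-0.142,"rz":0},
  {"grip":3,"dx":0,"dy":0,"dz":0,"rx":0,"ry":-0.142,"rz":0},
  {"grip":3,"dx":0,"dy":0,"dz":0,"rx":0,"ry":0,"rz":0},
  {"grip":3,"dx":0,"dy":0,"dz":0,"rx":0,"ry":0,"rz":0},
])

```text
clock: 12.8
tool_pos: [0.5768, 0.1357, 0.1491]
tool_rot: [0.706, -0.037, 0.036, -0.706]
wrist_force: [0.0, -0.0, -0.1]
gripper_width: 0.03
```

```bash
cat > k.py <<'E'
from h import *
p=np.load('board.npy')
k=np.array([.57635,.13559]);s=manip.read_state();R=Ro.from_quat(s['tool_rot']).as_matrix();print('to knob, tool axes cm',(R.T@(np.array([k[0],k[1],s['tool_pos'][2]])-s['tool_pos'])*100).round(2),s['tool_pos'],'yaw rel',np.arctan2(R[1,0],R[0,0])-p[2],s['joints'].round(2),R[:,1].round(4),s['clock'],s['gripper_width'])
E
python3 k.py
```

```text
to knob, tool axes cm [-0.04  0.   -0.02] [0.57680751 0.13572007 0.14910331] yaw rel 1.2600287593949147 [ 0.47  0.71 -1.05  1.76  0.69  1.1  -0.92] [-2.8e-03 -3.0e-04 -1.0e+00] 12.8 0.029957275134451716
```

Centred over the knob. I'll descend to z ≈ 0.032, narrow the gap and look.

Call:
arm_command([
  {"grip":3,"dx":0,"dy":4,"dz":0,"rx":0,"ry":0,"rz":0},
  {"grip":3,"dx":0,"dy":4,"dz":0,"rx":0,"ry":0,"rz":0},
  {"grip":3,"dx":0,"dy":2,"dz":0,"rx":0,"ry":0,"rz":0},
  {"grip":3,"dx":0,"dy":1,"dz":0,"rx":0,"ry":0,"rz":0},
  {"grip":3,"dx":0,"dy":0.6,"dz":0,"rx":0,"ry":0,"rz":0},
  {"grip":2,"dx":0,"dy":0,"dz":0,"rx":0,"ry":0,"rz":0},
  {"grip":2,"dx":0,"dy":0,"dz":0,"rx":0,"ry":0,"rz":0},
])

```text
clock: 13.5
tool_pos: [0.5783, 0.1376, 0.0361]
tool_rot: [-0.706, 0.034, -0.035, 0.706]
wrist_force: [-0.2, 0.2, 0.4]
gripper_width: 0.02
```

```bash
python3 k.py; python3 -c "
from h import *
snap('wrist','w13')"
```

```text
to knob, tool axes cm [-0.17 -0.   -0.22] [0.57828612 0.13763322 0.03613489] yaw rel 1.265056476823124 [ 0.38  0.84 -0.92  1.81  0.84  0.93 -1.02] [ 2.1e-03  6.0e-04 -1.0e+00] 13.5 0.020035973632167425
```

View pics/w13.png

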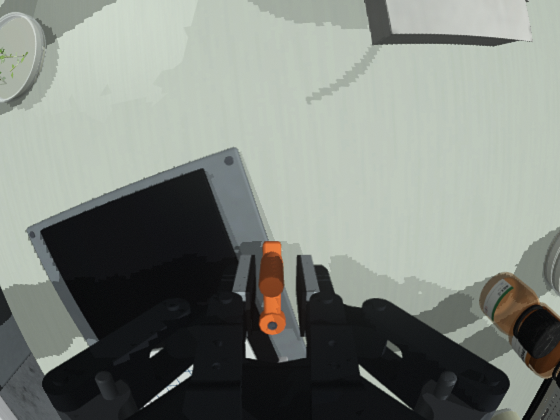

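The knob is between the pads, at about (270,280). Now I'll follow the arc.

Call:
arm_command([
  {"grip":2,"dx":-0.1,"dy":0.4,"dz":-0.2,"rx":0,"ry":0,"rz":0},
  {"grip":2,"dx":-0.524,"dy":0,"dz":-0.033,"rx":0,"ry":-0.125,"rz":0},
  {"grip":2,"dx":-0.524,"dy":0,"dz":-0.033,"rx":0,"ry":-0.125,"rz":0},
  {"grip":2,"dx":-0.524,"dy":0,"dz":-0.033,"rx":0,"ry":-0.125,"rz":0},
  {"grip":2,"dx":-0.524,"dy":0,"dz":-0.033,"rx":0,"ry":-0.125,"rz":0},
  {"grip":2,"dx":-0.524,"dy":0,"dz":-0.033,"rx":0,"ry":-0.125,"rz":0},
  {"grip":2,"dx":-0.524,"dy":0,"dz":-0.033,"rx":0,"ry":-0.125,"rz":0},
  {"grip":2,"dx":0,"dy":0,"dz":0,"rx":0,"ry":0,"rz":0},
])

```text
clock: 14.35
tool_pos: [0.5463, 0.1261, 0.0309]
tool_rot: [0.67, 0.227, -0.227, -0.67]
wrist_force: [0.2, 0.1, 0.5]
gripper_width: 0.0198
```

```bash
cat > k2.py <<'E'
from h import *
import sys
p=np.load('board.npy');snap('wrist',sys.argv[1])
s=manip.read_state();R=Ro.from_quat(s['tool_rot']).as_matrix();cc,ss=np.cos(p[2]),np.sin(p[2])
X=s['tool_pos'][:2]-p[:2];b=np.array([cc*X[0]+ss*X[1],-ss*X[0]+cc*X[1]])*1e3
d=b-[-27,71];phi=np.arctan2(-d[1],-d[0])
yaw=(np.arctan2(R[1,0],R[0,0])-p[2])%(2*np.pi)
t=np.array([-27,71])
print('board',b,'z',s['tool_pos'][2],'r',np.hypot(*d),'phi',phi,'yaw-based phi',yaw-1.5708,'F',s['wrist_force'].round(1),s['clock'],s['joints'].round(2))
E
python3 k2.py w14
```

```text
board [-64.13249259  51.95407963] z 0.03095977158973832 r 41.7321110016975 phi 0.4739284474528802 yaw-based phi 0.4412041721084379 F [0.6 0.2 0.6] 14.4 [ 0.49  0.9  -1.06  1.89  0.97  0.97 -0.38]
```

View pics/w14.png

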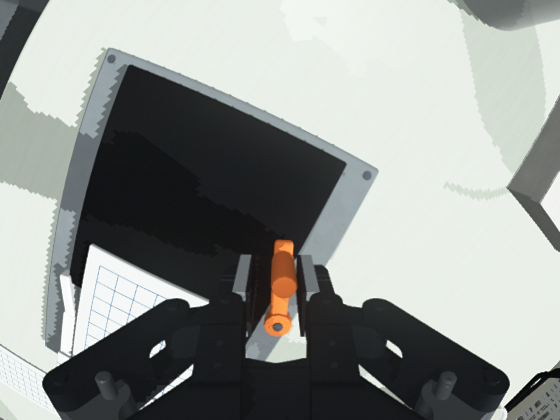

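Call:
arm_command([
  {"grip":2,"dx":-0.524,"dy":0,"dz":-0.033,"rx":0,"ry":-0.125,"rz":0},
  {"grip":2,"dx":-0.524,"dy":0,"dz":-0.033,"rx":0,"ry":-0.125,"rz":0},
  {"grip":2,"dx":-0.524,"dy":0,"dz":-0.033,"rx":0,"ry":-0.125,"rz":0},
  {"grip":2,"dx":-0.524,"dy":0,"dz":-0.033,"rx":0,"ry":-0.125,"rz":0},
  {"grip":2,"dx":-0.524,"dy":0,"dz":-0.033,"rx":0,"ry":-0.125,"rz":0},
  {"grip":2,"dx":-0.524,"dy":0,"dz":-0.033,"rx":0,"ry":-0.125,"rz":0},
  {"grip":2,"dx":-0.524,"dy":0,"dz":-0.033,"rx":0,"ry":-0.125,"rz":0},
  {"grip":2,"dx":0,"dy":0,"dz":0,"rx":0,"ry":0,"rz":0},
])

```text
clock: 15.2
tool_pos: [0.5303, 0.0945, 0.0307]
tool_rot: [0.512, 0.488, -0.488, -0.512]
wrist_force: [0.2, 0.3, 0.3]
gripper_width: 0.0202
```

```bash
python3 k2.py w15
```

```text
board [-36.75411976  29.52684478] z 0.030803987919199752 r 42.60475860755785 phi 1.3398032121190149 yaw-based phi 1.313528682923794 F [-0.6  0.5 -0.1] 15.25 [ 0.63  0.98 -1.2   1.94  1.09  1.06  0.45]
```

View pics/w15.png

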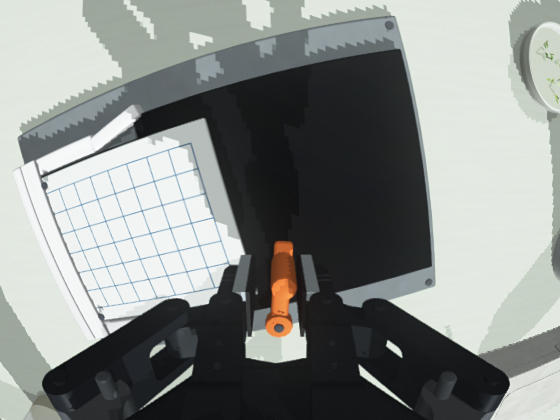

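Call:
arm_command([
  {"grip":2,"dx":-0.5,"dy":0,"dz":-0.03,"rx":0,"ry":-0.12,"rz":0},
  {"grip":2,"dx":-0.5,"dy":0,"dz":-0.03,"rx":0,"ry":-0.12,"rz":0},
  {"grip":2,"dx":-0.2,"dy":0,"dz":0,"rx":0,"ry":0,"rz":0},
  {"grip":2,"dx":0,"dy":0,"dz":0,"rx":0,"ry":0,"rz":0},
])

```text
clock: 15.65
tool_pos: [0.5313, 0.0833, 0.0308]
tool_rot: [0.45, 0.545, -0.545, -0.45]
wrist_force: [-0.2, -0.2, -0.3]
gripper_width: 0.02
```

Call:
arm_command([
  {"grip":2,"dx":-0.15,"dy":0,"dz":0,"rx":0,"ry":0,"rz":0},
  {"grip":2,"dx":0,"dy":0,"dz":0,"rx":0,"ry":0,"rz":0},
])

```text
clock: 15.85
tool_pos: [0.5314, 0.0819, 0.0309]
tool_rot: [-0.449, -0.546, 0.546, 0.449]
wrist_force: [0.1, -0.6, -0.2]
gripper_width: 0.0199
```

```bash
python3 k2.py w16
```

```text
board [-23.71982999  28.00731549] z 0.03088692987005156 r 43.117634867256385 phi 1.6469448035670387 yaw-based phi 1.557994040708252 F [-0.6  0.6 -0.4] 15.9 [ 0.67  1.01 -1.23  1.95  1.11  1.09  0.7 ]
```

View pics/w16.png

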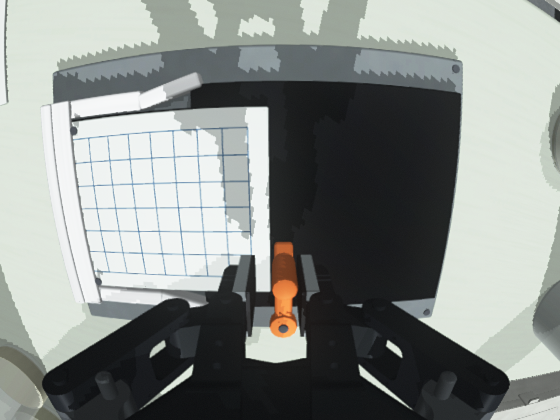

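Call:
arm_command([
  {"grip":2,"dx":-0.15,"dy":0,"dz":0,"rx":0,"ry":0,"rz":0},
  {"grip":2,"dx":0,"dy":0,"dz":0,"rx":0,"ry":0,"rz":0},
])

```text
clock: 16.1
tool_pos: [0.5315, 0.0817, 0.0309]
tool_rot: [0.448, 0.547, -0.546, -0.449]
wrist_force: [-0.2, 4.5, -1.0]
gripper_width: 0.0203
```

Call:
arm_command([
  {"grip":2,"dx":-0.15,"dy":0,"dz":0,"rx":0,"ry":0,"rz":0},
  {"grip":2,"dx":0,"dy":0,"dz":0,"rx":0,"ry":0,"rz":0},
])

```text
clock: 16.3
tool_pos: [0.5316, 0.0815, 0.031]
tool_rot: [0.447, 0.548, -0.546, -0.449]
wrist_force: [-0.5, 7.3, -2.9]
gripper_width: 0.0202
```

Call:
arm_command([
  {"grip":2,"dx":-0.1,"dy":0,"dz":0,"rx":0,"ry":0,"rz":0},
  {"grip":2,"dx":0,"dy":0,"dz":0,"rx":0,"ry":0,"rz":0},
])

```text
clock: 16.5
tool_pos: [0.5316, 0.0814, 0.031]
tool_rot: [0.447, 0.549, -0.545, -0.449]
wrist_force: [-1.0, 9.6, -3.8]
gripper_width: 0.0202
```

```bash
python3 k2.py w17
```

```text
board [-23.22152869  28.04552739] z 0.03101566732276968 r 43.12033815897207 phi 1.658535051859254 yaw-based phi 1.5616929410737959 F [-0.7  9.1 -3.2] 16.55 [ 0.67  1.01 -1.23  1.95  1.11  1.09  0.71]
```

View pics/w17.png

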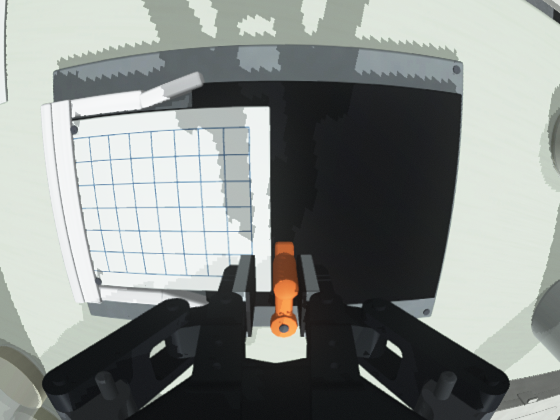

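Force rises against the latch stop at φ ≈ 1.56. I'll centre the gap to unload it, then lift away and inspect.

Call:
arm_command([
  {"grip":2,"dx":0.35,"dy":0,"dz":0,"rx":0,"ry":0,"rz":0},
  {"grip":2,"dx":0.3,"dy":0,"dz":0,"rx":0,"ry":0,"rz":0},
  {"grip":2,"dx":0,"dy":0,"dz":0,"rx":0,"ry":0,"rz":0},
  {"grip":2.6,"dx":0,"dy":0,"dz":0,"rx":0,"ry":0,"rz":0},
  {"grip":2.6,"dx":0,"dy":-1,"dz":0,"rx":0,"ry":0,"rz":0},
  {"grip":2.6,"dx":0,"dy":-2,"dz":0,"rx":0,"ry":0,"rz":0},
  {"grip":2.6,"dx":0,"dy":-4,"dz":0,"rx":0,"ry":0,"rz":0},
  {"grip":2.6,"dx":0,"dy":-5,"dz":0,"rx":0,"ry":0,"rz":0},
])

```text
clock: 17.35
tool_pos: [0.5298, 0.0835, 0.1514]
tool_rot: [-0.448, -0.546, 0.547, 0.449]
wrist_force: [0.9, -0.8, 0.1]
gripper_width: 0.0262
```

Call:
arm_command([
  {"grip":2.6,"dx":0,"dy":-3,"dz":2,"rx":0,"ry":0,"rz":0},
  {"grip":2.6,"dx":0,"dy":0,"dz":4,"rx":0,"ry":0,"rz":0},
  {"grip":2.6,"dx":0,"dy":0,"dz":0,"rx":0,"ry":0,"rz":0},
  {"grip":2.6,"dx":0,"dy":0,"dz":0,"rx":0,"ry":0,"rz":0},
])

```text
clock: 17.75
tool_pos: [0.4719, 0.0715, 0.1813]
tool_rot: [-0.45, -0.546, 0.547, 0.448]
wrist_force: [0.2, 0.2, -0.4]
gripper_width: 0.0259
```

```bash
python3 k2.py w18; python3 chk.py w19;python3 -c "
from h import *
p=snap('scene','s4');cv2.imwrite('pics/s4z.png',cv2.resize(p['image'][130:350,160:400],None,fx=2.7,fy=2.7,interpolation=cv2.INTER_CUBIC))"
```

```text
board [-25.9779747  -31.57771862] z 0.1812639126373094 r 102.58280993420405 phi 1.5807594211033165 yaw-based phi 1.5585826446907387 F [-0.7  0.1 -0.3] 17.8 [ 0.88  0.76 -1.5   2.    0.82  1.21  0.82]
17.85 [0.473  0.0722 0.1811] F [ 0.2 -0.5  0.4] board [-26.2 -31.2] tool yaw rel 3.1291592776131436 ydir [ 9.e-04 -2.e-04 -1.e+00]
```

View pics/w19.png

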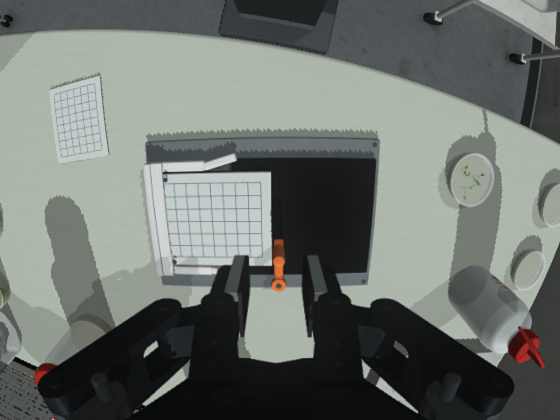

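View pics/w19o.png

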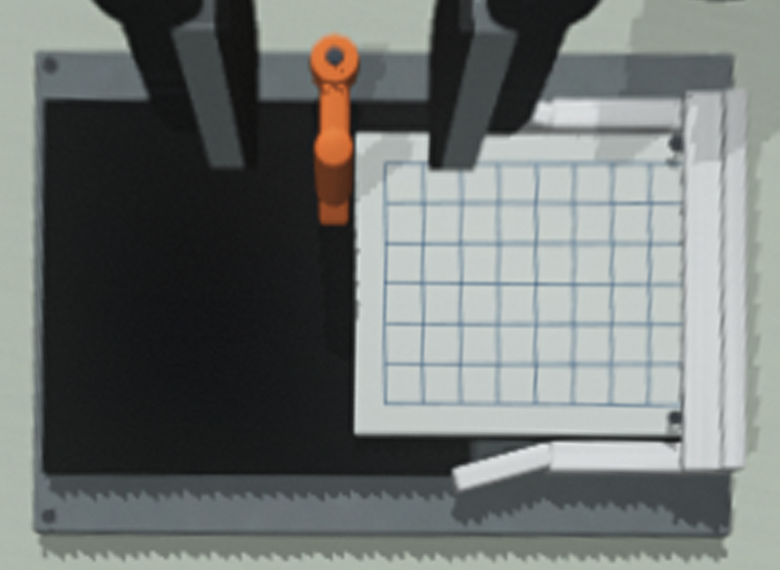

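View pics/s4z.png

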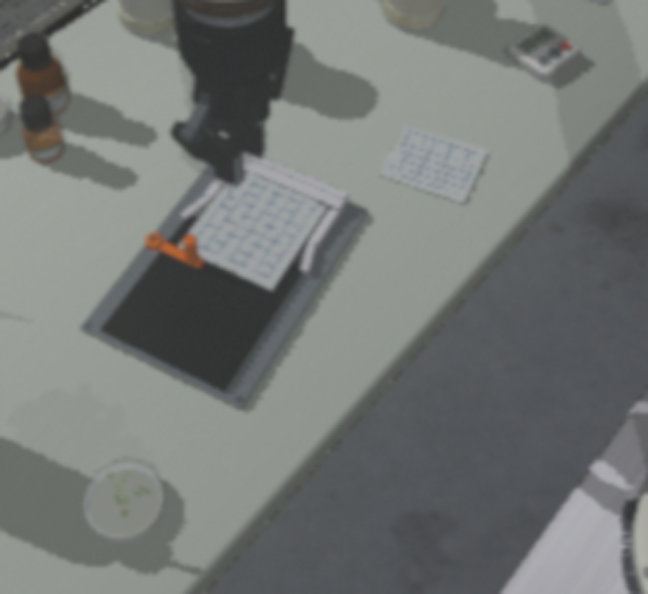

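The latch bar points straight along board −y, from hub (335,57) to tip (333,222). It sits just behind the plate's rear edge, and the plate is square under the lip. The dish, jar and timer are where they stood, and the gripper is clear.

```bash
python3 - <<'E'
from h import *
p=snap('top','t9')
for t in('dish_open','jar_film','timer'): print(t,[(np.round(d['rect']).tolist(),round(d['confidence'],2)) for d in manip.spot_in(t,p)])
print(manip.job_done())
E
```

```text
dish_open [([154.0, 230.0, 179.0, 252.0], 0.94)]
jar_film [([375.0, 158.0, 412.0, 191.0], 0.72)]
timer [([392.0, 225.0, 413.0, 248.0], 0.86), ([376.0, 157.0, 412.0, 192.0], 0.51)]
the job is handed in; nothing more can be done
None
```

The plate is home under the lip, the latch is shut behind it, and I handed the job in at about 18 s on the clock with the gripper clear of everything.

**Plate:** I pressed it with the fingertips at about 13–19 N by the wrist readings, straightened it, and dragged it between the rails and under the lip. At the end the side force rose and the fingers slid while the plate stayed still, so it was against the stop. I then lifted straight up.

**Latch:** I caged the knob loosely between the fingers and swung it round until it met its stop. That was an estimated 1.56 rad, with about 9 N at the end. I then unloaded it and moved away.

**Last checks:**
- The plate is square between the rails and its front edge is under the lip.
- The bar points straight along the board's −y, just behind the plate.
- The wrist force is near zero.
- The dish, jar and timer are within about 3 pixels of where they started in the top view.

**Disagreement:** The picture measurements of the plate's rear edge did not quite agree. They ranged from about 1 mm past home to 0.5 mm short, which is within the calibration error. About 2 mm shows between the bar and the plate, so the closed latch alone does not prove the plate is home. For that I relied mainly on the contact with the stop.

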